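# Index the donor arm rest one hole out toward the donor

## Task

The blue padded arm rest has to stand one hole further out, its padded end swung away from the robot toward the donor's side beyond the far edge of the table. Hook a fingertip under the red pull ring of its spring index pin, lift the pin out of the plate, swing the rest outward by one hole and let the pin drop fully home in that next hole, then leave the ring alone. Do not pinch or wrench the ring, and leave the other things on the table where they stand.

Things in the scene. Friction and masses are not known exactly. Their poses are not given: they have to be found in the camera images.
- pull_ring (a point): centre of the opening of the red pull ring, 100 mm above the table when the pin is home. Round wire ring, 39 mm clear opening, wire 5.5 mm thick, rigid on top of the index pin. Axes: x level along the rest from its pivot toward the pad, z up, y left. It leans 48 degrees from upright, top toward the pad: entered squarely by a finger coming from the pivot side, pointing along +x and 45 to 55 degrees below level
- ring_top (a point): top of the pull ring, on the wire's centre line, 17 mm in x and 15 mm in z from the opening's centre; a finger lifts here. A fingertip may stick out 30 mm beyond the ring without touching anything. Same axes. Ring and pin ride on the swinging rest: pushing sideways in the ring swings the rest
- pin_foot (a point): foot of the round-nosed index pin (9 mm thick, upright, rides on the swinging rest 125 mm from the pivot); 18 mm above the table when home, that is 10 mm deep in the plate. The ring's centre stands 17 mm farther from the pivot than the pin
- index_pin (a joint): height of the spring index pin in m: 0 = home, its point 10 mm deep in an 11 mm hole of the plate; 0.010 = point just out, riding on the plate; 0.022 = upper stop. A spring pushes it down with 5 N at the bottom, 7.5 N when just out, 10.5 N at the stop; let down near a hole, or dragged over one, it drops in by itself
- rest_swing (a joint): swing of the rest about its upright pivot, rad: 0 = the hole it starts in (within 0.01), growing as the padded end swings outward, away from the robot (counter-clockwise from above). Holes are 15 degrees apart: -0.262, 0 (start), 0.262 (next one outward, wanted), 0.524, 0.785. Pin home: 0.009 of play each way. The rest stays where it is left; with the pin out it takes 2 to 3 N at the ring to swing
- rest_pivot (a point): on the upright pivot axis of the rest, 36 mm above the table, fixed to the grey foot plate (195 x 110 mm, does not move); x axis level toward the middle hole of the plate (the wanted one), z up. A bolt head reaches 60 mm above the table here
- plate_hole2 (a point): mouth of the wanted hole, the middle one of the five in the aluminium index plate (125 mm from the pivot), in the plate's top face 28 mm above the table
- pad_middle (a point): middle of the blue cushion of the arm rest, on its upper face 78 mm above the table; cushion 210 x 114 mm, from 195 to 405 mm from the pivot, its raised sides 98 mm high; axes as for the ring. It reaches out over the far edge of the table
- skin_spray: white and blue pump spray bottle, 44 x 44 x 136 mm, standing; origin under its centre. Bystander
- water_bottle: clear water bottle with turquoise cap, 64 x 63 x 202 mm, standing; origin under its centre. Bystander
- ointment_bottle: small white bottle, 30 x 30 x 55 mm, standing; origin under its centre. Bystander
- swab_stack: stack of white gauze swabs, 46 x 60 x 28 mm; origin under its centre. Bystander
- tourniquet: rolled blue tourniquet with white buckle, 62 x 46 x 24 mm; origin under its centre. Bystander

How it is judged:
By the outcome, as a careful person would: the job done as asked, in the order asked, and still so for the second after the job is handed in, with the robot touching nothing.
It also fails if it takes over 48 s, if anything falls off the work surface, if the arm or the gripper's body presses on something with over 40 N, if the wrist force passes 120 N, or if a joint passes its speed limit or range.

## Robot

A 7-joint arm with a two-finger parallel gripper is mounted at the origin on the work surface; the furniture and walls round the work are solid. World frame = base frame: x ahead of the robot, y to its left, z up, the work surface at z = 0. Lengths are in m, angles in rad, forces in N, time in s.
With the tool pointing down it reaches from about 0.35 to 0.9 m from the base axis. Payload 8.1 kg.
Tool frame: the origin (TCP) lies on the centre line of the jaws, within the pads' length; the fingertips stand 25 mm ahead of it and the grasp point (between the pads) lies 6 mm ahead of it; z points along the fingers, y is the line along which they close (so a half turn about z gives the same grasp; the last joint's range is limited). The gripper opens to 85 mm and grips with 20 to 120 N. Pads are 22 mm wide; open, the fingers measure 114 mm over their backs; the gripper's body (76 mm by 85 mm) begins 54 mm behind the grasp point. The pads swing forward as they close: fully open they stand 13 mm farther back than shut.
Start: joints at [-1.45, 0.434, 0.025, 1.573, -0.012, 1.134, -0.075], TCP at [0.139, 0.609, 0.256] pointing down, gripper open.
Joint ranges: [-2.62, 2.62], [-0.44, 2.09], [-1.27, 1.32], [0.08, 2.57], [-1.32, 4.46], [0.12, 2], [-2.74, 2.74]. Speed limits (rad/s): [2.22, 2.22, 3.01, 3.01, 3.14, 3.14, 3.14].

## Interface

Orientations are given as a 3x3 rotation matrix whose columns are the frame's x, y, z axes.
In Python, from bench import ctrl gives the robot as it stands.
- The arm moves only by the shell command python3 -m pendant 'ROWS' [FORCE]. ROWS is JSON, a list that holds one entry, the list of rows, each a list of 7 numbers: the shift along the tool's x, y, z in mm, then the turn, a rotation vector about the tool's x, y, z in rad, then the finger opening in mm, from 0 to 85.4. In form: [[[tx, ty, tz, wx, wy, wz, claw], ...]]. A call has 1 to 12 rows; each row is the pose to reach, as a shift and turn from the pose commanded when the call began, along the tool's axes at that moment; what a row does not reach only later rows make up. A row lasts 1/10 s, in which the tool goes at most 50 mm and 8.59 degrees, less where a joint would pass 70% of its speed; a pose out of reach is approached as far as the arm can. A call with a gripper value outside its range is refused whole. The fingers move at their own pace and stop on an object; FORCE is the grip in N (left out, the last holds). Time passes only in rows, so rows that repeat a pose let the fingers close. It gives the time, the measured TCP pose, the force, the opening and the grip force at its end, in the units of the state.
- ctrl.get_obs(): the state, without advancing time (a new reading comes with each control period).
- ctrl.grab_frame(name): name is "scene" or "top" or "wrist"; returns the picture (480x640x3 uint8, red, green, blue); there is no depth.
- ctrl.camera_params(name): a dict with "mtx" (3x3 intrinsics, pixels), "origin" and "attitude" of the camera in the world; the wrist camera has in their place "mount" (4x4, takes a point from camera to tool coordinates, whose origin is the TCP and whose axes are the flange's). Camera axes: x right, y down, z forward; pixel columns grow to the right and rows downward; lengths in m; the calibration is good to about 2 mm. The wrist camera is an equidistant fisheye: a pixel r from the principal point sees the ray r / f radians off the axis. A picture is of the moment at which its call begins: read the wrist's pose just before it. camera_params takes no time and is no camera call.
- ctrl.finish_job(): hands the job in; it is judged then, once.
Trained networks look in the newest picture that a camera, given by its name, has taken for a name from the list of things; names that differ only in an ending like _2 or _b are one class to them, and where a whole thing is asked for, a point or a joint stands for the part that bears it (a point fixed in the world has none). Each returns a list of dicts, best first, with "p" (0 to 1); they miss things now and then, are a little off and sometimes report something else, mostly with a low value. They report only what shows in the picture. A call takes as long as a camera call.
- ctrl.boxes_of(camera, thing): "box" ([centre column, centre row, width, height] in pixels, round what is visible of it).
- ctrl.silhouettes(camera, thing): "pixels" (480x640 bool, what is visible of it) and "box" ([centre column, centre row, width, height] in pixels, round what is visible of it).
The state is a dict: "time": time; "q": joint angles; "dq": joint speeds; "effort": joint torques, N m; "tcp_pos": TCP position; "orientation": TCP orientation; "force": force on the tool from outside, world axes, zero at the start; "wrist_torque": the same for the moment, N m; "finger_gap": finger opening in m; "grasp_force": force on a finger pad.
Only numpy, scipy, OpenCV 4.12 (cv2) and the standard library are available. Lean on these libraries where they do the work, as an engineer would, in place of code of your own. Each camera call takes 0.05 s, during which the arm holds its last target. There are 200 camera calls.

## Working session

There is one attempt and no reset: what is moved stays moved. The work goes in short steps, Python scripts to look and compute and a shell command to move; the robot and the scene stay as the last step left them, time stands still between calls to the robot, and variables do not carry over. Pictures are saved under pics/ and viewed, at most 10 in all, crops included, and the job is handed in when it is done.

```bash
ls; mkdir -p pics
python3 - <<'E'
from bench import ctrl
import cv2,numpy as np
o=ctrl.get_obs();print(o['time'],o['tcp_pos'],o['orientation'],o['finger_gap'])
ims=[]
for c in ['scene','top']:
    f=ctrl.grab_frame(c);cv2.imwrite(f'pics/{c}0.png',f[...,::-1])
    p=ctrl.camera_params(c);print(c,p)
    for t in ['pull_ring','pad_middle','skin_spray','water_bottle','ointment_bottle','swab_stack','tourniquet']:
        print(c,t,[(d['box'],round(d['p'],2)) for d in ctrl.boxes_of(c,t)[:2]])
print(ctrl.camera_params('wrist'))
E
```

```text
pics
0.0 [0.13866597 0.60894617 0.25550978] [[-9.75046415e-01  2.22001011e-01 -1.97186354e-04]
 [ 2.22001041e-01  9.75045138e-01 -1.58604951e-03]
 [-1.59838999e-04 -1.59024746e-03 -9.99998723e-01]] 0.08503668002170515
scene {'mtx': array([[433.17896815,   0.        , 322.26026117],
       [  0.        , 433.17896815, 240.96257689],
       [  0.        ,   0.        ,   1.        ]]), 'origin': array([ 0.06550774, -0.95037067,  0.49702898]), 'attitude': array([[ 0.90174351, -0.20410736,  0.38104963],
       [-0.43148339, -0.37179864,  0.82194152],
       [-0.02609058, -0.90559702, -0.42333595]])}
scene pull_ring [([341.2, 239.7, 18.8, 9.0], 0.44)]
scene pad_middle [([375.7, 280.6, 165.0, 85.0], 0.87)]
scene skin_spray [([347.7, 315.6, 26.8, 43.9], 0.91)]
scene water_bottle [([323.2, 193.6, 20.7, 72.1], 0.64), ([375.5, 280.8, 167.3, 88.1], 0.22)]
scene ointment_bottle [([291.1, 338.2, 15.5, 35.7], 0.65)]
scene swab_stack [([319.1, 327.4, 30.9, 36.9], 0.59)]
scene tourniquet [([283.1, 306.2, 25.0, 24.7], 0.89)]
top {'mtx': array([[601.52184438,   0.        , 321.45404951],
       [  0. 
[... 565 characters left out ...]
_bottle [([413.4, 320.0, 16.7, 20.2], 0.52)]
top swab_stack [([399.9, 285.4, 34.9, 25.4], 0.75)]
top tourniquet [([352.9, 302.7, 29.6, 20.6], 0.77), ([337.6, 222.9, 232.5, 119.4], 0.58)]
{'mtx': array([[371.64829954,   0.        , 317.81422912],
       [  0.        , 371.64829954, 241.72861632],
       [  0.        ,   0.        ,   1.        ]]), 'mount': array([[ 6.01489063e-04, -9.49621093e-01, -3.13399772e-01,
         8.05194001e-02],
       [ 9.99999138e-01,  2.05503986e-04,  1.29654729e-03,
        -3.64059772e-04],
       [-1.16682375e-03, -3.13400282e-01,  9.49620399e-01,
        -1.17791741e-01],
       [ 0.00000000e+00,  0.00000000e+00,  0.00000000e+00,
         1.00000000e+00]])}
```

Run:
```python
import cv2
a=cv2.imread('pics/top0.png')[120:370,140:500];cv2.imwrite('pics/top0c.png',cv2.resize(a,(792,550)))
```

```text
(no output)
```

View pics/top0c.png

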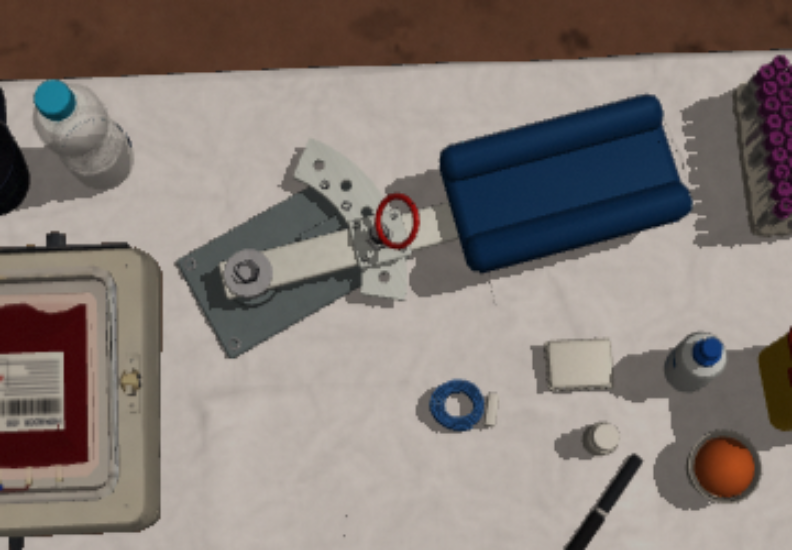

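View pics/scene0.png

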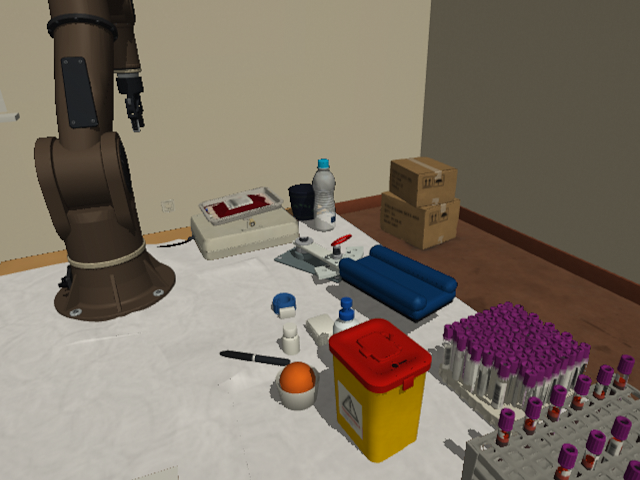

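The top view shows the rest pointing right of the picture (world −y), with the ring at full-frame pixel (320, 221), the pivot bolt at (251, 243), and the plate holes curving outward (up). The scene view agrees. The bystanders stand on the robot's side, apart from the water bottle.

```bash
cat > h.py <<'E'
import numpy as np,cv2
from bench import ctrl
from scipy.spatial.transform import Rotation as Ro
def ray(c,px):
    p=ctrl.camera_params(c)
    K=p['mtx'];a=np.array([(px[0]-K[0,2])/K[0,0],(px[1]-K[1,2])/K[1,1],1])
    if c=='wrist':
        o=ctrl.get_obs();R=o['orientation'];t=o['tcp_pos'];M=p['mount']
        r=np.hypot(a[0],a[1]);d=np.array([a[0]/r*np.sin(r),a[1]/r*np.sin(r),np.cos(r)])
        return t+R@M[:3,3],R@M[:3,:3]@d
    return p['origin'],p['attitude']@a
def at_z(c,px,z):
    o,d=ray(c,px);return o+d*(z-o[2])/d[2]
def tri(l):
    A=np.zeros((3,3));b=np.zeros(3)
    for o,d in l:
        d=d/np.linalg.norm(d);P=np.eye(3)-np.outer(d,d);A+=P;b+=P@o
    x=np.linalg.solve(A,b);return x
def toolR(az,tilt):  # az of rest dir, tilt below level
    r=np.array([np.cos(az),np.sin(az),0]);Z=np.array([0,0,1.])
    z=np.cos(tilt)*r-np.sin(tilt)*Z;y=np.cross(Z,r);x=np.cross(y,z);return np.c_[x,y,z]
def delta(p,R):
    o=ctrl.get_obs();R0=o['orientation']
    print('shift mm',np.round(1e3*R0.T@(p-o['tcp_pos']),1),'rot',np.round(Ro.from_matrix(R0.T@R).as_rotvec(),3))
E
python3 - <<'E'
from h import *
ctrl.grab_frame('top')
s=ctrl.silhouettes('top','pull_ring');m=s[0]['pixels'];ys,xs=np.nonzero(m);print(len(xs),s[0]['box'],s[0]['p'])
f=cv2.imread('pics/top0.png').astype(int);red=(f[...,2]>110)&(f[...,1]<50)&(f[...,0]<50)
ys,xs=np.nonzero(red[190:250,290:350]);ctr=((xs.min()+xs.max())/2+290,(ys.min()+ys.max())/2+190);print('red box',ctr,np.ptp(xs),np.ptp(ys))
ring=at_z('top',ctr,.1);piv=at_z('top',(251.4,243.2),.06);pad=at_z('top',(349.1+47,205),.08)
print(ring,piv,pad)
d=ring-piv;az=np.arctan2(d[1],d[0]);print('dist',np.hypot(d[0],d[1]),'az',np.degrees(az))
s=ctrl.grab_frame('scene');f=s[...,::-1].astype(int);red=(f[...,2]>110)&(f[...,1]<60)&(f[...,0]<60)
ys,xs=np.nonzero(red[225:255,325:360]);c2=((xs.min()+xs.max())/2+325,(ys.min()+ys.max())/2+225);print(c2,'tri',tri([ray('top',ctr),ray('scene',c2)]))
for pt in ((163,166+0),(140+60/2.2*1,120)): pass
R=toolR(az,np.radians(50));tgt=ring-R[:,2]*.13+np.array([0,0,.1]);print(tgt);delta(tgt,R)
E
```

```text
175 [319.9, 219.1, 23.5, 23.2] 0.61
red box (np.float64(320.0), np.float64(219.0)) 18 22
[ 0.46017872 -0.19470042  0.1       ] [ 0.42543609 -0.05547088  0.06      ] [ 0.4871711  -0.34789653  0.08      ]
dist 0.14349882949500006 az -75.9888383202356
(np.float64(341.5), np.float64(239.5)) tri [ 0.46077952 -0.19501986  0.10108883]
[ 0.43994735 -0.11362413  0.29958578]
shift mm [-454.2 -638.1  -43.3] rot [ 0.384 -0.625  1.055]
```

```bash
python3 -m pendant '[[[-30,-40,-50,0,0,0,50],[-60,-80,-90,0,0,0,50],[-90,-125,-90,0,0,0.1,50],[-120,-165,-90,0.03,-0.05,0.2,50],[-150,-210,-90,0.07,-0.1,0.3,50],[-180,-255,-90,0.1,-0.15,0.4,50],[-210,-300,-90,0.13,-0.2,0.5,50],[-240,-340,-90,0.17,-0.27,0.6,50],[-270,-385,-90,0.2,-0.33,0.7,50],[-300,-425,-90,0.25,-0.4,0.8,50],[-330,-465,-80,0.3,-0.47,0.9,50],[-360,-510,-70,0.33,-0.53,1.0,50]]]'
python3 - <<'E'
from h import *
az=np.radians(-77);R=toolR(az,np.radians(50));ring=np.array([.4603,-.1948,.1]);delta(ring-R[:,2]*.13+np.array([0,0,.1]),R)
print(ctrl.get_obs()['q'])
E
```

```text
time: 2.15
tcp_pos: [0.357, 0.0808, 0.3344]
orientation: [[-0.259, 0.954, 0.153], [0.784, 0.3, -0.543], [-0.564, -0.021, -0.826]]
force: [1.8, -0.1, 0.1]
finger_gap: 0.0501
grasp_force: 0.0
shift mm [-154.6   23.   147.1] rot [ 0.031 -0.098  0.075]
[-1.16384915  0.03693279  0.32983424  2.05960971  0.49390722  1.41363541
 -0.6916769 ]
```

```bash
python3 -m pendant '[[[-35,5,35,0.01,-0.03,0.02,50],[-70,10,70,0.02,-0.06,0.04,50],[-105,15,105,0.03,-0.1,0.06,50],[-140,21,135,0.03,-0.1,0.075,50],[-155,23,147,0.03,-0.1,0.075,50],[-155,23,147,0.03,-0.1,0.075,50],[-155,23,147,0.03,-0.1,0.075,50]]]'
python3 - <<'E'
from h import *
az=np.radians(-77);R=toolR(az,np.radians(50));ring=np.array([.4603,-.1948,.1]);delta(ring-R[:,2]*.13+np.array([0,0,.1]),R)
o=ctrl.get_obs();print(o['q'])
f=ctrl.grab_frame('wrist');cv2.imwrite('pics/w1.png',f[...,::-1])
print(o['tcp_pos'])
for s in ctrl.silhouettes('wrist','pull_ring')[:2]: print(s['box'],s['p'])
E
```

```text
time: 2.85
tcp_pos: [0.4412, -0.1121, 0.2992]
orientation: [[-0.175, 0.974, 0.145], [0.746, 0.227, -0.626], [-0.643, -0.001, -0.766]]
force: [0.5, 0.1, 0.1]
finger_gap: 0.0498
grasp_force: 0.0
shift mm [-1.3  0.   0.6] rot [ 0.    -0.     0.002]
[-0.88423534  0.10691208  0.55568612  2.15620076  0.72889443  1.10454071
 -0.50852899]
[ 0.44118086 -0.1120695   0.29919905]
[319.8, 137.5, 62.7, 67.0] 0.7
```

View pics/w1.png

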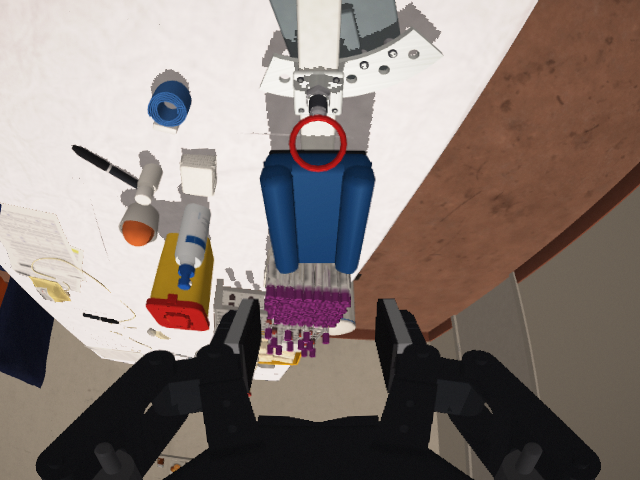

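The wrist view shows the ring's opening centred near (318, 143), the rest straight below the tool, and fingertips at about (243, 303) and (388, 303). Nothing is in the way. I'll check the fingertip geometry and refine the ring position.

Run:
```python
from h import *
p=ctrl.camera_params('wrist');M=np.linalg.inv(p['mount']);K=p['mtx']
def proj(t):
    c=M[:3,:3]@t+M[:3,3];th=np.arctan2(np.hypot(c[0],c[1]),c[2]);u=c[:2]/np.hypot(c[0],c[1])*th
    return np.round(K[:2,2]+K[0,0]*u,0)
for z in (10,18,25):
    print(z,[(x,y,proj(np.array([x,y,z])/1e3)) for x in(-11,11) for y in (25,39)])
f=cv2.imread('pics/w1.png').astype(int);red=(f[...,2]>110)&(f[...,1]<60)&(f[...,0]<60);red[:100]=0;red[185:]=0;red[:,:280]=0;red[:,360:]=0
ys,xs=np.nonzero(red);e=cv2.fitEllipse(cv2.convexHull(np.c_[xs,ys].astype(np.int32)));print(e)
r=at_z('wrist',e[0],.1);print('ring wrist',r,'top',at_z('top',(320,219),.1))
g=f[290:380,350:420].astype(np.uint8);cv2.imwrite('pics/w1c.png',cv2.resize(g,(560,720//1))[:600])
piv=np.array([.42544,-.05547]);d=r[:2]-piv;print(np.hypot(*d),np.degrees(np.arctan2(d[1],d[0])))
```

```text
10 [(-11, 25, array([378., 353.])), (-11, 39, array([410., 352.])), (11, 25, array([382., 307.])), (11, 39, array([417., 306.]))]
18 [(-11, 25, array([376., 343.])), (-11, 39, array([407., 341.])), (11, 25, array([379., 298.])), (11, 39, array([412., 297.]))]
25 [(-11, 25, array([373., 334.])), (-11, 39, array([403., 333.])), (11, 25, array([377., 291.])), (11, 39, array([408., 290.]))]
((317.4356689453125, 142.8684844970703), (56.31923294067383, 57.37055587768555), 88.53963470458984)
ring wrist [ 0.46028401 -0.19325533  0.1       ] top [ 0.46017872 -0.19470042  0.1       ]
0.14212283876921653 -75.80822023181157
```

View pics/w1c.png

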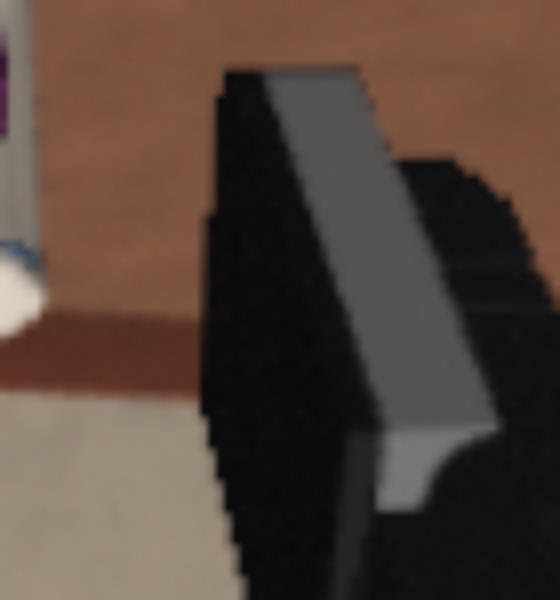

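The pads are about 7 mm thick and 22 mm wide at the tip. Shut together they are about 15 × 22 mm, which fits the 39 mm opening, so I'll go in with the gripper closed.

Run:
```python
from h import *
R=toolR(np.radians(-76),np.radians(50));ring=np.array([.4602,-.194,.1]);delta(ring-R[:,2]*.055,R)
```

```text
shift mm [ 62.8  -1.  152.3] rot [-0.009 -0.    -0.009]
```

```bash
python3 -m pendant '[[[20,0,45,-0.01,0,-0.01,0],[40,0,90,-0.01,0,-0.01,0],[55,-1,125,-0.01,0,-0.01,0],[62,-1,145,-0.01,0,-0.01,0],[63,-1,152,-0.01,0,-0.01,0],[63,-1,152,-0.01,0,-0.01,0],[63,-1,152,-0.01,0,-0.01,0],[63,-1,152,-0.01,0,-0.01,0]]]'
python3 - <<'E'
from h import *
o=ctrl.get_obs();print(o['q'],o['dq'].round(3))
f=ctrl.grab_frame('wrist');cv2.imwrite('pics/w2.png',f[...,::-1])
red=(f[...,0]>110)&(f[...,1]<60)&(f[...,2]<60);n,l,st,c=cv2.connectedComponentsWithStats(red.astype(np.uint8))
for i in range(1,n):
    if st[i,4]>80: print(st[i]); 
i=1+np.argmax(st[1:,4]);ys,xs=np.nonzero(l==i);e=cv2.fitEllipse(cv2.convexHull(np.c_[xs,ys].astype(np.int32)));print(e)
r=at_z('wrist',e[0],.1);print('ring',r)
R=toolR(np.radians(-76),np.radians(50));delta(r-R[:,2]*.010,R)
E
```

```text
time: 3.75
tcp_pos: [0.4522, -0.1598, 0.1431]
orientation: [[-0.185, 0.97, 0.157], [0.744, 0.243, -0.623], [-0.642, 0.002, -0.766]]
force: [0.3, -0.1, -0.5]
finger_gap: 0.0003
grasp_force: 0.0
[-0.73747191  0.44438119  0.61958957  2.33644341  0.91071078  0.57357945
 -0.73984914] [ 0.002  0.001  0.001  0.003  0.002 -0.008 -0.002]
[ 268  237   96   77 1571]
[ 74 302  34  19 178]
((315.6615295410156, 282.1492919921875), (88.870361328125, 94.93018341064453), 89.16719055175781)
ring [ 0.45916054 -0.1929695   0.1       ]
shift mm [ 1.8 -1.3 44.7] rot [ 0.002 -0.001 -0.001]
```

View pics/w2.png

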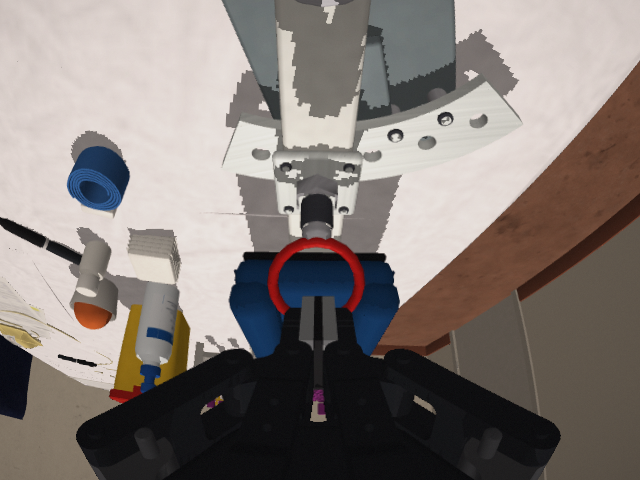

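The wrist view shows the closed fingertip at (318, 300), lined up in front of the ring, which is centred near (316, 284). The aim is good to 1–2 mm, so I'm inserting.

```bash
python3 -m pendant '[[[1,-1,12,0,0,0,0],[1,-1,24,0,0,0,0],[1,-1,36,0,0,0,0],[1,-1,45,0,0,0,0],[1,-1,45,0,0,0,0],[1,-1,45,0,0,0,0]]]'
python3 - <<'E'
from h import *
R=ctrl.get_obs()['orientation'];print('up in tool',R.T@[0,0,1])
E
```

```text
time: 4.4
tcp_pos: [0.4575, -0.1879, 0.1076]
orientation: [[-0.185, 0.97, 0.156], [0.743, 0.242, -0.624], [-0.643, 0.0, -0.766]]
force: [0.9, 0.0, -0.4]
finger_gap: -0.0002
grasp_force: 0.0
up in tool [-6.42868650e-01  2.69794310e-04 -7.65976387e-01]
```

```bash
python3 -m pendant '[[[-2,0,0,0,0,0,0],[-4,0,0,0,0,0,0],[-5,0,0,0,0,0,0],[-5,0,0,0,0,0,0]]]'; python3 -m pendant '[[[-1,0,0,0,0,0,0],[-2,0,0,0,0,0,0],[-2,0,0,0,0,0,0],[-2,0,0,0,0,0,0]]]'
```

```text
time: 4.8
tcp_pos: [0.4583, -0.192, 0.1106]
orientation: [[-0.185, 0.97, 0.155], [0.743, 0.242, -0.624], [-0.643, 0.0, -0.766]]
force: [0.4, -0.2, 0.3]
finger_gap: 0.0001
grasp_force: 0.0
time: 5.2
tcp_pos: [0.4585, -0.1933, 0.1116]
orientation: [[-0.185, 0.97, 0.155], [0.743, 0.242, -0.624], [-0.643, -0.0, -0.766]]
force: [0.3, 0.1, -1.0]
finger_gap: 0.0002
grasp_force: 0.2
```

```bash
python3 -m pendant '[[[-1.3,0,-1.5,0,0,0,0],[-2.6,0,-3.1,0,0,0,0],[-2.6,0,-3.1,0,0,0,0],[-2.6,0,-3.1,0,0,0,0]]]'; python3 -m pendant '[[[-1.3,0,-1.5,0,0,0,0],[-2.6,0,-3.1,0,0,0,0],[-2.6,0,-3.1,0,0,0,0],[-2.6,0,-3.1,0,0,0,0]]]'
```

```text
time: 5.6
tcp_pos: [0.4588, -0.1928, 0.1155]
orientation: [[-0.186, 0.97, 0.156], [0.744, 0.242, -0.623], [-0.642, 0.0, -0.767]]
force: [1.8, 2.7, -6.5]
finger_gap: 0.0001
grasp_force: 2.8
time: 6.0
tcp_pos: [0.4586, -0.1931, 0.1196]
orientation: [[-0.186, 0.97, 0.155], [0.744, 0.242, -0.623], [-0.642, -0.0, -0.766]]
force: [0.8, 4.2, -7.0]
finger_gap: -0.0002
grasp_force: 3.8
```

```bash
python3 -m pendant '[[[-1.5,0,-1.8,0,0,0,0],[-3,0,-3.5,0,0,0,0],[-4.5,0,-5.2,0,0,0,0],[-5.8,0,-6.9,0,0,0,0],[-5.8,0,-6.9,0,0,0,0],[-5.8,0,-6.9,0,0,0,0]]]'
python3 - <<'E'
from h import *
f=ctrl.grab_frame('wrist');cv2.imwrite('pics/w3.png',cv2.resize(f[90:330,160:480,::-1],(800,600)))
g=ctrl.grab_frame('top')
red=(g[...,0]>110)&(g[...,1]<50)&(g[...,2]<50);ys,xs=np.nonzero(red[190:250,290:350]);print(len(xs))
s=ctrl.grab_frame('scene');red=(s[...,0]>110)&(s[...,1]<60)&(s[...,2]<60)
ys,xs=np.nonzero(red[215:255,325:360]);print(len(xs),xs.min()+325,xs.max()+325,ys.min()+215,ys.max()+215)
s0=cv2.imread('pics/scene0.png')[...,::-1];red=(s0[...,0]>110)&(s0[...,1]<60)&(s0[...,2]<60)
ys,xs=np.nonzero(red[215:255,325:360]);print(len(xs),xs.min()+325,xs.max()+325,ys.min()+215,ys.max()+215)
o=np.array([.4602,-.194,.1]);p=ctrl.camera_params('scene')
for z in(.1,.11,.115,.12):
    c=p['attitude'].T@(np.array([.4602,-.194,z])-p['origin']);print(z,(p['mtx']@c/c[2])[:2])
E
```

```text
time: 6.6
tcp_pos: [0.4585, -0.1932, 0.1287]
orientation: [[-0.185, 0.97, 0.155], [0.744, 0.242, -0.623], [-0.642, -0.0, -0.766]]
force: [0.7, 4.2, -9.2]
finger_gap: -0.0002
grasp_force: 4.7
51
37 333 350 229 236
55 333 350 235 244
0.1 [340.64799749 239.93560593]
0.11 [340.61041251 235.73957584]
0.115 [340.59149224 233.6272941 ]
0.12 [340.57248599 231.50541479]
```

View pics/w3.png

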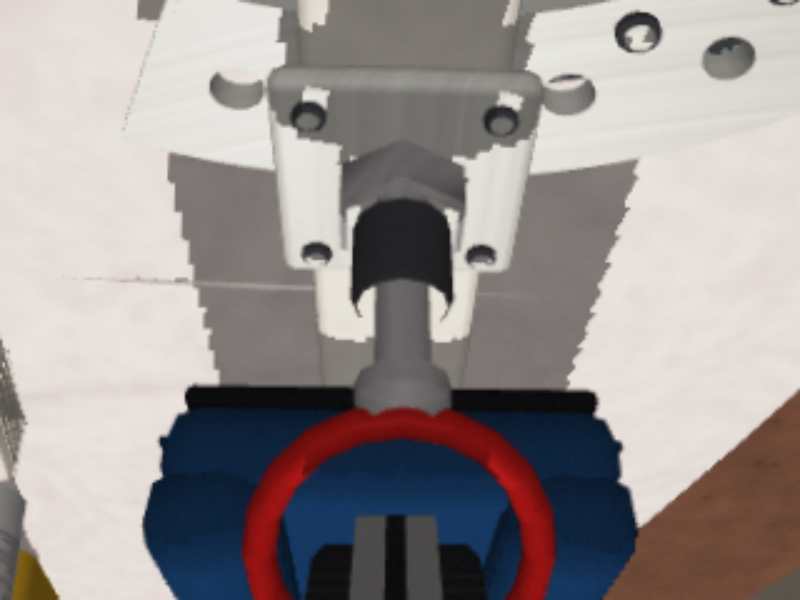

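The wrist view shows the pin shank well out of its black bushing at about (400, 330) in the crop, with the finger centred in the ring. The 9.2 N force and the 6–8 px shift in the scene view both give about 16 mm of lift. Next I'll work out the swing.

```bash
cat >> h.py <<'E'
PIV=np.array([.42544,-.05547])
def swing(angs,up=0):
    o=ctrl.get_obs();R=o['orientation'];p=o['tcp_pos']
    for a in angs:
        c=Ro.from_rotvec([0,0,a]).as_matrix();q=np.r_[PIV,0]+c@(p-np.r_[PIV,0])
        print(a,np.round(1e3*R.T@(q-p),1),np.round(R.T@[0,0,a],3))
E
python3 -c "
from h import *
swing([.03,.06,.09,.12,.15,.18,.21,.24,.262])"
```

```text
0.03 [ 0.   4.2 -0. ] [-0.019 -0.    -0.023]
0.06 [ 0.1  8.5 -0.1] [-0.039 -0.    -0.046]
0.09 [ 0.3 12.7 -0.3] [-0.058 -0.    -0.069]
0.12 [ 0.7 17.  -0.6] [-0.077 -0.    -0.092]
0.15 [ 1.1 21.2 -0.9] [-0.096 -0.    -0.115]
0.18 [ 1.6 25.4 -1.3] [-0.116 -0.    -0.138]
0.21 [ 2.2 29.6 -1.8] [-0.135 -0.    -0.161]
0.24 [ 2.9 33.7 -2.4] [-0.154 -0.    -0.184]
0.262 [ 3.4 36.7 -2.9] [-0.168 -0.    -0.201]
```

```bash
python3 -m pendant '[[[0,2,0,-0.01,0,-0.012,0],[0,4.2,0,-0.019,0,-0.023,0],[0.1,8.5,-0.1,-0.039,0,-0.046,0],[0.3,12.7,-0.3,-0.058,0,-0.069,0],[0.7,17,-0.6,-0.077,0,-0.092,0],[1.1,21.2,-0.9,-0.096,0,-0.115,0],[1.6,25.4,-1.3,-0.116,0,-0.138,0],[2.2,29.6,-1.8,-0.135,0,-0.161,0],[2.9,33.7,-2.4,-0.154,0,-0.184,0],[3.4,36.7,-2.9,-0.168,0,-0.201,0],[3.4,36.7,-2.9,-0.168,0,-0.201,0],[3.4,36.7,-2.9,-0.168,0,-0.201,0]]]'
python3 - <<'E'
from h import *
f=ctrl.grab_frame('wrist');cv2.imwrite('pics/w4.png',cv2.resize(f[90:330,160:480,::-1],(800,600)))
g=ctrl.grab_frame('top');cv2.imwrite('pics/top4.png',g[...,::-1])
def padang(name,im=None):
    s=ctrl.silhouettes('top','pad_middle')[0];m=s['pixels'].astype(np.uint8);return s['p'],m
g0=cv2.imread('pics/top0.png')
for im in(g0,cv2.imread('pics/top4.png')):
    h=cv2.cvtColor(im,cv2.COLOR_BGR2HSV);m=((h[...,0]>95)&(h[...,0]<125)&(h[...,1]>130)).astype(np.uint8)
    m[:,:335]=0;m[270:]=0;m[:,480:]=0
    n,l,st,c=cv2.connectedComponentsWithStats(m);i=1+np.argmax(st[1:,4])
    cs,_=cv2.findContours((l==i).astype(np.uint8),0,2);k=max(cs,key=len)
    w=np.array([at_z('top',q[0],.09)[:2] for q in cv2.convexHull(k)])*1e3
    rr=cv2.minAreaRect(w.astype(np.float32));d=np.array(rr[0])/1e3-PIV
    print(rr,'az centre',np.arctan2(d[1],d[0]),'r',np.hypot(*d))
E
```

```text
time: 7.95
tcp_pos: [0.4923, -0.1807, 0.1287]
orientation: [[-0.371, 0.875, 0.309], [0.67, 0.483, -0.563], [-0.643, -0.002, -0.766]]
force: [-2.4, 1.9, -9.4]
finger_gap: 0.0003
grasp_force: 4.1
((489.5086669921875, -347.1450500488281), (119.47758483886719, 209.1913604736328), 12.747328758239746) az centre -1.3545725547154617 r 0.29862874763013386
((559.103759765625, -321.79205322265625), (119.69895935058594, 210.66099548339844), 27.15772247314453) az centre -1.1056397073255142 r 0.2979822758276305
```

View pics/w4.png

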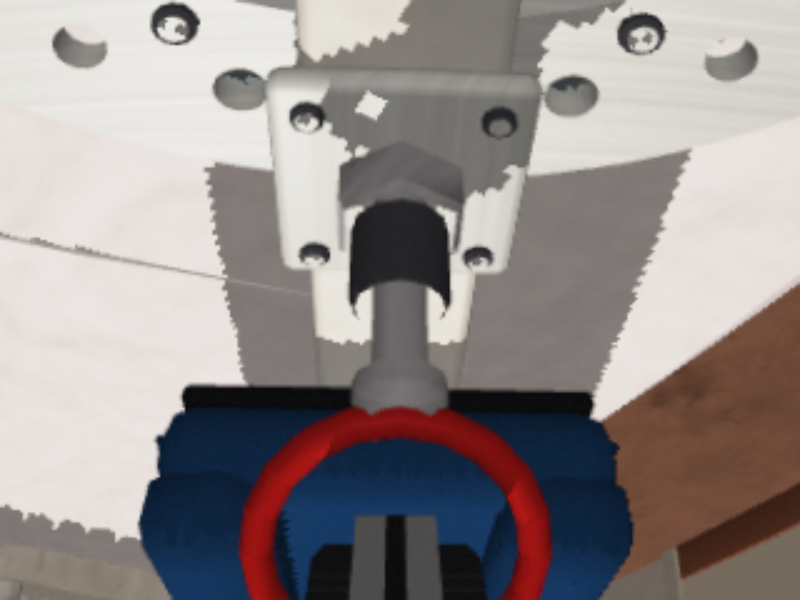

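The wrist view shows the housing centred between the neighbouring holes at (240, 88) and (570, 95). The pad measurement gives a swing of 0.250, so I'll nudge it 0.012 more and then let the pin down gently.

```bash
python3 -m pendant '[[[0,0.9,0,-0.004,0,-0.005,0],[0,1.7,0,-0.008,0,-0.009,0],[0,1.7,0,-0.008,0,-0.009,0],[0,1.7,0,-0.008,0,-0.009,0]]]'; python3 -m pendant '[[[1.3,0,1.5,0,0,0,0],[2.6,0,3.1,0,0,0,0],[3.9,0,4.6,0,0,0,0],[5.2,0,6.1,0,0,0,0],[5.2,0,6.1,0,0,0,0],[5.2,0,6.1,0,0,0,0]]]'
```

```text
time: 8.45
tcp_pos: [0.4946, -0.1794, 0.1288]
orientation: [[-0.38, 0.869, 0.318], [0.665, 0.495, -0.559], [-0.643, -0.001, -0.766]]
force: [-1.9, 1.2, -8.2]
finger_gap: 0.0002
grasp_force: 4.0
time: 9.05
tcp_pos: [0.4946, -0.1794, 0.1208]
orientation: [[-0.38, 0.869, 0.318], [0.665, 0.495, -0.559], [-0.643, -0.001, -0.766]]
force: [-2.3, 0.5, -6.9]
finger_gap: -0.0002
grasp_force: 3.4
```

```bash
python3 -m pendant '[[[1.3,0,1.5,0,0,0,0],[2.6,0,3.1,0,0,0,0],[2.6,0,3.1,0,0,0,0]]]'; python3 -m pendant '[[[1.3,0,1.5,0,0,0,0],[2.6,0,3.1,0,0,0,0],[4,0,4.7,0,0,0,0],[4,0,4.7,0,0,0,0],[4,0,4.7,0,0,0,0]]]'
python3 - <<'E'
from h import *
f=ctrl.grab_frame('wrist');cv2.imwrite('pics/w5.png',cv2.resize(f[90:330,160:480,::-1],(800,600)))
E
```

```text
time: 9.35
tcp_pos: [0.4946, -0.1794, 0.1166]
orientation: [[-0.38, 0.869, 0.318], [0.665, 0.495, -0.559], [-0.643, -0.001, -0.766]]
force: [-0.8, 0.6, -5.5]
finger_gap: 0.0
grasp_force: 3.0
time: 9.85
tcp_pos: [0.4948, -0.1795, 0.1108]
orientation: [[-0.379, 0.869, 0.318], [0.665, 0.495, -0.559], [-0.643, -0.0, -0.766]]
force: [-0.3, -0.0, 0.6]
finger_gap: -0.0001
grasp_force: 0.0
```

View pics/w5.png

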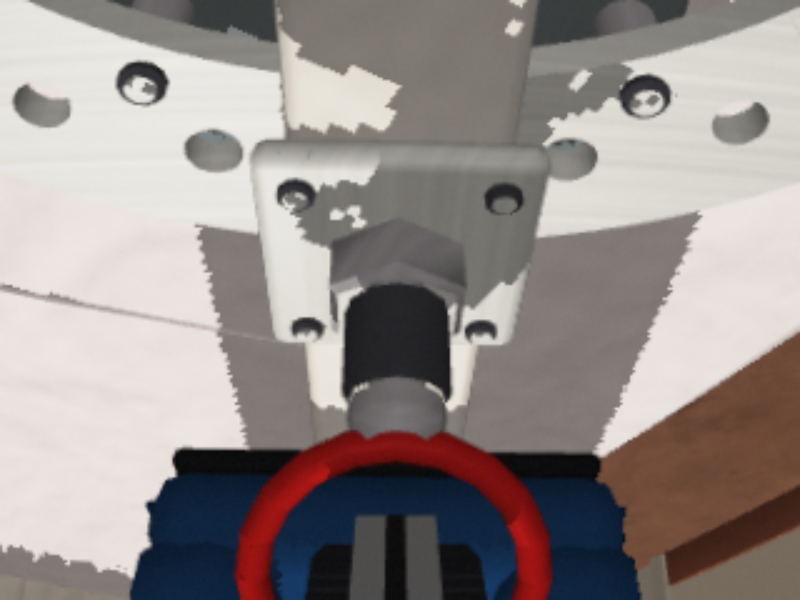

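The pin collar sits right down on the black bushing at (397, 395) and the finger carries no load, so the pin is home. I'll centre the finger in the ring, back out along its axis and clear the area.

```bash
python3 -m pendant '[[[3,0,0,0,0,0,0],[5.5,0,0,0,0,0,0],[5.5,0,0,0,0,0,0],[5.5,0,-10,0,0,0,0],[5.5,0,-25,0,0,0,0],[5.5,0,-45,0,0,0,0],[5.5,0,-75,0,0,0,0],[-10,0,-115,0,0,0,0],[-30,0,-155,0,0,0,0],[-50,0,-190,0,0,0,0],[-50,0,-190,0,0,0,0],[-50,0,-190,0,0,0,0]]]'
python3 - <<'E'
from h import *
g=ctrl.grab_frame('top');cv2.imwrite('pics/top6.png',g[...,::-1])
for n in('top0','top6'):
    im=cv2.imread(f'pics/{n}.png')
    h=cv2.cvtColor(im,cv2.COLOR_BGR2HSV);m=((h[...,0]>95)&(h[...,0]<125)&(h[...,1]>130)).astype(np.uint8)
    m[:,:335]=0;m[270:]=0;m[:,480:]=0
    N,l,st,c=cv2.connectedComponentsWithStats(m);i=1+np.argmax(st[1:,4])
    cs,_=cv2.findContours((l==i).astype(np.uint8),0,2);k=max(cs,key=len)
    w=np.array([at_z('top',q[0],.09)[:2] for q in cv2.convexHull(k)])*1e3
    rr=cv2.minAreaRect(w.astype(np.float32));d=np.array(rr[0])/1e3-PIV
    print(rr[2],'az',np.arctan2(d[1],d[0]))
s=ctrl.grab_frame('scene');red=(s[...,0]>110)&(s[...,1]<60)&(s[...,2]<60);red[:200]=0;red[262:]=0;red[:,:320]=0;red[:,380:]=0
ys,xs=np.nonzero(red);print('ring scene',len(xs),xs.min(),xs.max(),ys.min(),ys.max())
c=ray('scene',((xs.min()+xs.max())/2,(ys.min()+ys.max())/2))
red=(g[...,0]>110)&(g[...,1]<50)&(g[...,2]<50);red[:170]=0;red[250:]=0;red[:,:280]=0;red[:,380:]=0
ys,xs=np.nonzero(red);print(len(xs))
if len(xs): 
  x=tri([c,ray('top',((xs.min()+xs.max())/2,(ys.min()+ys.max())/2))]);print('ring',x,np.arctan2(*(x[:2]-PIV)[::-1]))
f=ctrl.grab_frame('wrist');cv2.imwrite('pics/w6.png',f[...,::-1])
E
```

```text
time: 11.1
tcp_pos: [0.4533, -0.106, 0.2885]
orientation: [[-0.379, 0.868, 0.32], [0.667, 0.496, -0.556], [-0.642, 0.002, -0.767]]
force: [0.1, -0.1, -0.0]
finger_gap: 0.0001
grasp_force: 0.0
12.747328758239746 az -1.3545725547154617
28.134838104248047 az -1.087262423105057
ring scene 34 347 361 228 238
84
ring [ 0.49680541 -0.18244552  0.10331772] -1.0587558067768834
```

View pics/w6.png

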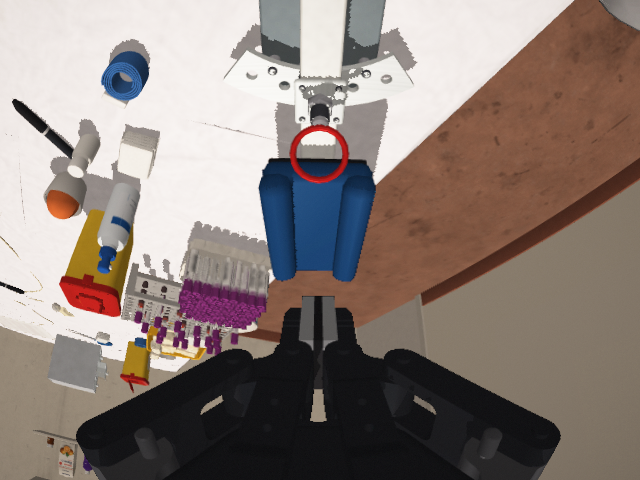

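The rest now stands in the middle hole, with two holes showing on each side. The measured swing is about 0.267 rad, the ring is at home height, and the ring at (320, 153) is clear of the gripper. Nothing else on the table has moved.

```bash
python3 -c "
from bench import ctrl
print(ctrl.finish_job())"
```

```text
the job is handed in; nothing more can be done
None
```

The arm rest is one hole further out (measured swing about 0.267 rad, 0.262 wanted), the pin is home in the middle hole, the ring is free and the gripper is clear. I handed the job in just after 11 s on the robot's clock; no verdict came back.

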